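# Lock the hub stand and set the end cap's running clearance

## Robot

A 6-joint arm with a two-finger parallel gripper is mounted at the origin on a cart in front of the work surface, level with it; the furniture and walls round the work are solid. World frame = base frame: x ahead of the robot, y to its left, z up, the work surface at z = 0. Lengths are in m, angles in rad, forces in N, time in s.
With the tool pointing down it reaches from about 0.35 to 0.775 m from the base axis. Payload 7.3 kg.
Tool frame: the origin (TCP) lies on the centre line of the jaws, within the pads' length; the fingertips stand 8 mm ahead of it and the grasp point (between the pads) lies 11 mm behind it; x points along the fingers, y is the direction in which the jaws open and shut, and the axes are right-handed (so a half turn about x gives the same grasp; the last joint's range is limited). The gripper opens to 92 mm and grips with 3 to 60 N. Pads are 19 mm wide; open, the fingers measure 130 mm over their backs; the gripper's body (75 mm by 190 mm) begins 47 mm behind the grasp point.
Start: joints at [1.124, 0.342, 1.524, -0, 1.275, -0.146], TCP at [0.156, 0.501, 0.235] pointing down, gripper open.
Joint ranges: [-2.53, 2.53], [-0.77, 2.02], [0.04, 2.7], [-1, 4.14], [0.28, 2.66], [-3.11, 3.11]. Speed limits (rad/s): [2.57, 2.57, 3.14, 3.14, 3.14, 3.14].

## Interface

Orientations are given as a unit quaternion [w, x, y, z].
In Python, from workcell import * gives the robot as it stands.
- The arm moves only by the shell command python3 -m pendant 'ROWS' [FORCE]. ROWS is JSON, a list of rows, each a list of 3 entries, a list of its own where there are three numbers: the shift along the tool's x, y, z in m, then the turn, a rotation vector about the tool's x, y, z in degrees, then the finger opening in m, from 0 to 0.0918. A call has 1 to 12 rows; each row shifts and turns the commanded pose from where the row before left it, along the tool's axes as they then stand; what a row does not reach is not made up. A row lasts 1/12 s, in which the tool goes at most 41.7 mm and 7.16 degrees, less where a joint would pass 70% of its speed; a pose out of reach is approached as far as the arm can. A call is refused whole if a number of a shift passes 0.0417 or a number of a turn 7.16, either way. A call with a gripper value outside its range is refused whole. The fingers move at their own pace and stop on an object; FORCE is the grip in N (left out, the last holds). Time passes only in rows, so rows that do not move let the fingers close. It gives the time, the measured TCP pose, the force and the opening at its end, in the units of the state.
- get_state(): the state, without advancing time (a new reading comes with each control period).
- capture(name): name is "side" or "top"; returns the picture (384x512x3 uint8, blue, green, red); there is no depth.
- calibration(name): a dict with "fx", "fy", "cx", "cy" (pixels), "eye" and "orientation" of the camera in the world. Camera axes: x right, y down, z forward; pixel columns grow to the right and rows downward; lengths in m; the calibration is good to about 2 mm. A picture is of the moment at which its call begins. calibration takes no time and is no camera call.
- hand_in(): hands the job in, once; it reports no verdict.
The state is a dict: "clock": time; "joints": joint angles; "joint_vel": joint speeds; "tau": joint torques, N m; "position": TCP position; "tool_rot": TCP orientation; "contact_force": force on the tool from outside, world axes, zero at the start; "torque": the same for the moment, N m; "width": finger opening in m.
Only numpy, scipy, OpenCV 4.12 (cv2) and the standard library are available. Lean on these libraries where they do the work, as an engineer would, in place of code of your own. Each camera call takes 0.05 s, during which the arm holds its last target.

## Task

Lock the hub on the bench stand by pressing the sprung lever's paddle down until the detent holds it, and let go of the paddle. Then screw the knurled end cap clockwise until it bottoms out on the hub's shoulder, back it off a quarter turn, and finish there with the cap still gripped between the fingers. Do not knock over or shift the piston, the bearing and the gear lying nearby.

Things in the scene. Friction and masses are not known exactly. Their poses are not given: they have to be found in the camera images.
- fixture: Steel hub stand fixed to the table, base plate 130 x 195 x 12 mm. Origin at table height on the hub's vertical axis; axes are the stand's own (z up). On the axis: ribbed hub flange 104 mm across, 43 mm up; barrel 44 mm across up to its shoulder at 86 mm; then the cap. The lever runs along the stand's y at x = -40 mm, from its pivot (y = +75, 62 mm up) to its paddle (y = -125 mm).
- tower_top (a point): Centre of the top of the grey detent tower, 22 x 26 mm and 84 mm high, that stands beside the lever between hub and paddle, at x = -3, y = -75 mm in the stand's frame: keep clear of it when pressing the paddle.
- hub_shoulder (a point): Centre of the hub's shoulder, 86 mm above the table, on which the cap bottoms. While the lever is up the hub spins freely along with the cap, so the cap cannot be threaded; with the lever latched its sprung pin drops between the flange's ribs and holds the hub (as the load comes on it may first give up to 20 degrees, and 2 degrees on reversing); it ratchets over only above about 1 N m.
- lock_lever: Sprung steel lock lever, a flat bar 16 mm wide and 10 mm thick with a rubber paddle at its end; origin on its pivot, 62 mm above the table; the bar runs 220 mm along its own -y.
- paddle_top (a point): Centre of the top face of the lever's rubber paddle, 30 (x) x 40 (y) x 12 mm, about 125 mm above the table when up, 70 mm latched (level), 65 mm at the hard stop, on a 200 mm radius about the pivot. Pressing it straight down takes 10 to 20 N. Near level the detent snaps over and holds it; short of that it springs up. Nothing stands under it.
- lever_angle (a joint): Angle of the lock lever in rad: 0 up, grows as it is pressed; 0.28 (level) held by the detent; 0.305 hard stop. It counts as latched above 0.255.
- knurled_cap: Round knurled aluminium cap, 48 mm across, 36 mm high, already started on the hub's upright thread; origin: its centre, half-way up, 104 mm above the table when bottomed. Grip it from above across any diameter. Clockwise from above screws it down, 10 mm of height a turn, against about 0.05 N m. A small raised bar on its top runs from the middle to the rim along the body's own +x.
- cap_turn (a joint): How far the cap is unscrewed from its bottomed position, in rad, relative to the hub: 0 bottomed out, grows anticlockwise from above (unscrewing); 1.57 is a quarter turn backed off. It starts 1.95 to 2.7 rad open and stays where it is left.
- piston: Bystander: bare metal piston, 61 mm across and 53 mm high, standing on the table; origin at the centre of its underside.
- bearing: Bystander: ball bearing, 52 mm across and 15 mm high, lying flat; origin at the centre of its underside.
- gear: Bystander: gear wheel, 64 mm across and 22 mm high, lying flat; origin at the centre of its underside.

How it is judged:
On the way, in this order (a step that is already met when the one before it is completed fails the run):
1. the lever is latched: held down by its detent with the fingers off the paddle (value of joint lever_angle above 0.255 rad and contact force between the fingers and lock_lever below 0.2 N), for 0.3 s.
2. with the lever latched, the cap is screwed down until it bottoms out (value of joint lever_angle above 0.255 rad and value of joint cap_turn below 0.1 rad), for 0.2 s.
At the end, for the whole second after the job is handed in: The lever is still latched (above 0.255 rad), the cap is backed off a quarter turn from its bottomed position (1.57 rad, give or take 0.30 rad), it is at rest, and the fingers still grip it (contact force over 4 N) (value of joint lever_angle above 0.255 rad and value of joint cap_turn between 1.27 and 1.87 rad and velocity of joint cap_turn between -0.15 and 0.15 rad/s and contact force between the fingers and knurled_cap above 4 N); the arm keeps its last pose, push and grip.
It fails at once if the piston was shifted by more than 30 mm or knocked over (distance of piston from where it was at the start of the episode above 0.03 m or angle between piston's own z axis and vertical above 0.5 rad).
It fails at once if the bearing was shifted by more than 30 mm or knocked over (distance of bearing from where it was at the start of the episode above 0.03 m or angle between bearing's own z axis and vertical above 0.5 rad).
It fails at once if the gear was shifted by more than 30 mm or knocked over (distance of gear from where it was at the start of the episode above 0.03 m or angle between gear's own z axis and vertical above 0.5 rad).
It also fails if it takes over 58 s, if anything falls off the work surface, if the arm or the gripper's body presses on something with over 40 N, if the wrist force passes 120 N, or if a joint passes its speed limit or range.

## Working session

There is one attempt and no reset: what is moved stays moved. The work goes in short steps, Python scripts to look and compute and a shell command to move; the robot and the scene stay as the last step left them, time stands still between calls to the robot, and variables do not carry over. Pictures are saved under pics/ and viewed, and the job is handed in when it is done.

```bash
mkdir -p pics; ls; python3 - <<'E'
from workcell import *
import cv2
s=get_state(); print({k:np.round(v,3).tolist() if 0 else v for k,v in s.items()})
for n in("side","top"):
    print(n,calibration(n)); cv2.imwrite(f"pics/{n}0.png",capture(n))
E
```

```text
pics
{'clock': 0.0, 'joints': array([ 1.12401902e+00,  3.42725733e-01,  1.52503120e+00, -2.40555125e-05,
        1.27540290e+00, -1.45987948e-01]), 'joint_vel': array([ 8.96901937e-04,  6.14538848e-05,  1.22512249e-03, -1.14911020e-03,
       -1.67505568e-03,  1.74264460e-03]), 'tau': array([-2.58965163e-03, -4.31220603e+01, -2.44228131e+01,  7.15872017e-02,
        5.55862812e-02, -2.10900348e-04]), 'position': array([0.15534705, 0.50106694, 0.23403845]), 'tool_rot': array([ 0.69897108,  0.10540987,  0.69927918, -0.10647447]), 'contact_force': array([-0.74128111,  0.43787698, -1.49415019]), 'torque': array([-0.03464011, -0.00612772,  0.00180696]), 'width': 0.092064876464127}
side {'fx': 383.21738581131495, 'fy': 383.21738581131495, 'cx': 252.5022432194727, 'cy': 190.66284875248223, 'eye': array([ 0.48762156, -1.11347446,  0.54376997]), 'orientation': array([-0.54844992,  0.83585861, -0.01228131,  0.0198049 ])}
top {'fx': 379.37588680227975, 'fy': 379.37588680227975, 'cx': 253.26916239407686, 'cy': 195.8893161485074, 'eye': array([ 0.37881766, -0.10538432,  1.04553024]), 'orientation': array([-0.05533771,  0.71193588, -0.69761535,  0.05846244])}
```

View pics/side0.png

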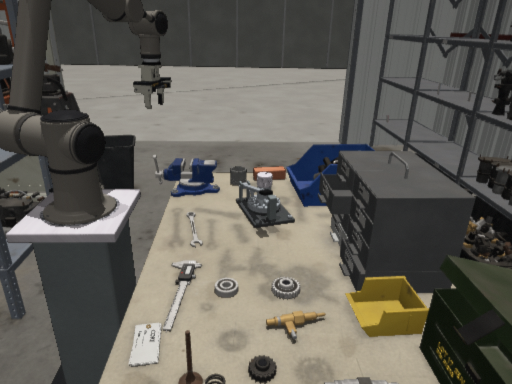

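View pics/top0.png

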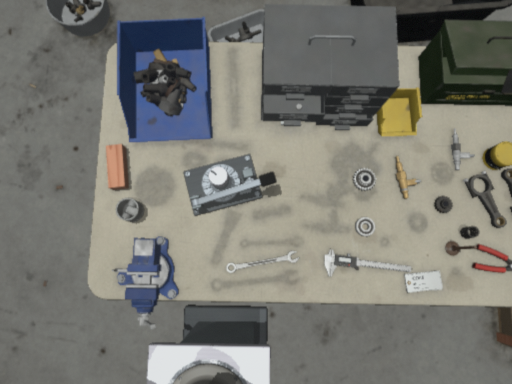

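```bash
cat > h.py <<'E'
from workcell import *
import cv2, numpy as np
from scipy.spatial.transform import Rotation as R
def RR(q): return R.from_quat(np.array(q)[[1,2,3,0]])
def ray(n,u,v):
    c=calibration(n); d=RR(c['orientation']).apply([(u-c['cx'])/c['fx'],(v-c['cy'])/c['fy'],1.]); return np.array(c['eye']),d
def atz(n,u,v,z):
    e,d=ray(n,u,v); return e+d*(z-e[2])/d[2]
def proj(n,p):
    c=calibration(n); q=RR(c['orientation']).inv().apply(np.array(p)-c['eye']); return np.array([c['fx']*q[0]/q[2]+c['cx'],c['fy']*q[1]/q[2]+c['cy']])
def st():
    s=get_state(); r=RR(s['tool_rot']).as_matrix()
    print('t',round(s['clock'],2),'p',np.round(s['position'],4),'F',np.round(s['contact_force'],1),'T',np.round(s['torque'],2),'w',round(s['width'],4),'\nj',np.round(s['joints'],3)); print(np.round(r,3)); return s,r
def crop(n,u0,v0,u1,v1,k,name):
    im=capture(n); c=cv2.resize(im[v0:v1,u0:u1],None,fx=k,fy=k,interpolation=cv2.INTER_CUBIC); cv2.imwrite('pics/'+name,c); return im
E
python3 - <<'E'
from h import *
st()
im=cv2.imread('pics/top0.png');cv2.imwrite('pics/t0c.png',cv2.resize(im[145:225,175:285],None,fx=7,fy=7,interpolation=cv2.INTER_CUBIC))
im=cv2.imread('pics/side0.png');cv2.imwrite('pics/s0c.png',cv2.resize(im[160:235,220:305],None,fx=8,fy=8,interpolation=cv2.INTER_CUBIC))
E
```

```text
t 0.1 p [0.1554 0.5011 0.2341] F [-0.9 -1.1 -0.3] T [-0.06 -0.03  0.01] w 0.0918 
j [ 1.124  0.343  1.525  0.     1.275 -0.146]
[[-0.001  0.296  0.955]
 [-0.001  0.955 -0.296]
 [-1.    -0.001 -0.   ]]
```

View pics/t0c.png

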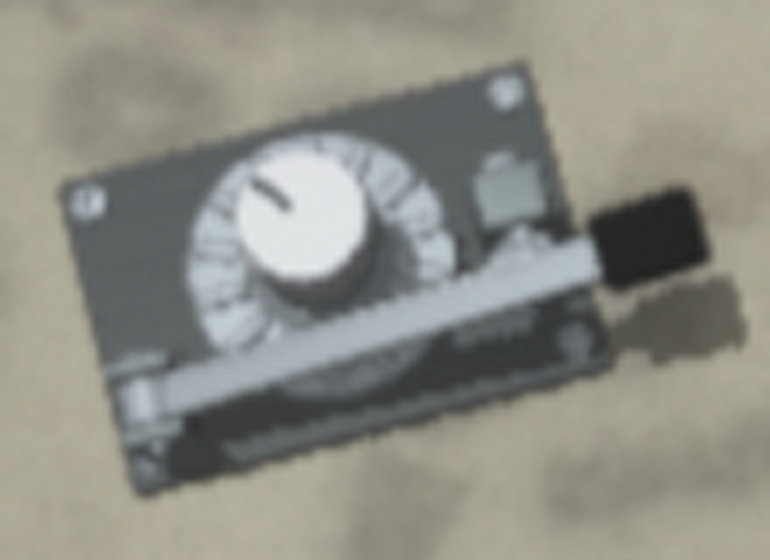

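View pics/s0c.png

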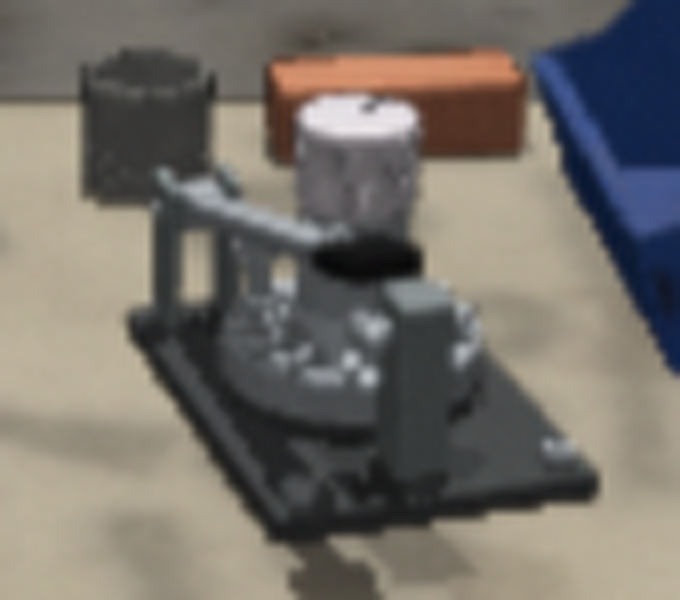

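```bash
python3 - <<'E'
from h import *
f=lambda u,v:(u/7+175-.43,v/7+145-.43)
C=np.array([atz('top',*f(*p),0.012) for p in [(62,187),(527,65),(612,365),(140,495)]])
print(C.round(4)); 
for i in range(4): print(np.linalg.norm(C[i]-C[i-1]))
print('centre',C.mean(0))
y=(C[0]-C[1]+C[3]-C[2])[:2];y/=np.linalg.norm(y);x=np.array([y[1],-y[0]])
print('y',y,'x',x,'yaw',np.degrees(np.arctan2(x[1],x[0])))
im=cv2.imread('pics/top0.png')[145:225,175:285]
m=((im.min(2)>205)*255).astype('uint8')
n,l,s,c=cv2.connectedComponentsWithStats(m);i=1+s[1:,4].argmax()
print(s[i],c[i])
cc,r=cv2.minEnclosingCircle(np.argwhere(l==i)[:,::-1].astype(np.float32));print(cc,r)
cap=atz('top',cc[0]+175,cc[1]+145,0.126);print('cap',cap)
p=atz('top',*f(650,238),0.125);print('paddle',p)
print('bar yaw pts',atz('top',*f(287,207),0.126),atz('top',*f(252,180),0.126))
print('tower',atz('top',*f(510,195),0.084))
for q in[cap,p,atz('top',*f(510,195),0.084)]:
  d=(q-cap)[:2];print(d@x,d@y)
print('side cap proj',proj('side',cap),'seen',358/8+220,120/8+160)
E
```

```text
[[ 0.6122  0.0876  0.012 ]
 [ 0.6663 -0.0963  0.012 ]
 [ 0.545  -0.1324  0.012 ]
 [ 0.4898  0.0511  0.012 ]]
0.12778444642759731
0.19175445275313746
0.12651967714744675
0.1916994077397706
centre [ 0.57832361 -0.02248859  0.012     ]
y [-0.28513291  0.95848799] x [0.95848799 0.28513291] yaw 16.566793302532464
[ 34  22  18  17 211] [42.81990521 30.36492891]
(42.28160858154297, 30.143678665161133) 8.760442733764648
cap [ 0.57847419 -0.01784304  0.126     ]
paddle [ 0.57264572 -0.14217585  0.125     ]
bar yaw pts [ 0.58092111 -0.01351751  0.126     ] [ 0.5904401  -0.00077214  0.126     ]
tower [ 0.59644469 -0.09171601  0.084     ]
0.0 0.0
-0.04103789446327378 -0.11750961165342136
-0.00383910334905189 -0.07593033331936049
side cap proj [264.33296184 173.42328544] seen 264.75 175.0
```

```bash
python3 -m pendant '[[[0,0,0],[7.025,0,0],0],[[0,0,0],[7.025,0,0],0],[[0,0,0],[7.025,0,0],0],[[0,0,0],[7.025,0,0],0],[[0,0,0],[7.025,0,0],0],[[0,0,0],[7.025,0,0],0],[[0,0,0],[7.025,0,0],0],[[0,0,0],[7.025,0,0],0]]' 30; python3 -m pendant '[[[0,0.0114,0.0388],[0,0,0],0],[[0,0.0114,0.0388],[0,0,0],0],[[0,0.0114,0.0388],[0,0,0],0],[[0,0.0114,0.0388],[0,0,0],0],[[0,0.0114,0.0388],[0,0,0],0],[[0,0.0114,0.0388],[0,0,0],0],[[0,0.0114,0.0388],[0,0,0],0],[[0,0.0114,0.0388],[0,0,0],0],[[0,0.0114,0.0388],[0,0,0],0],[[0,0.0114,0.0388],[0,0,0],0]]'; python3 -c "
from h import *
st()"
```

```text
clock: 0.77
position: [0.1554, 0.5012, 0.2343]
tool_rot: [0.566, 0.424, 0.565, -0.425]
contact_force: [0.4, 0.5, -0.5]
width: 0.0429
clock: 1.6
position: [0.3759, 0.1602, 0.2347]
tool_rot: [0.567, 0.423, 0.567, -0.423]
contact_force: [0.4, 1.2, -0.2]
width: 0.0006
t 1.6 p [0.3759 0.1602 0.2347] F [ 0.4  1.2 -0.2] T [-0.12  0.02 -0.05] w 0.0006 
j [ 0.215  0.127  1.813  0.     1.202 -0.075]
[[-0.     0.958  0.285]
 [ 0.     0.285 -0.958]
 [-1.     0.    -0.   ]]
```

```bash
python3 -m pendant '[[[0,0.0114,0.0388],[0,0,0],0],[[0,0.0114,0.0388],[0,0,0],0],[[0,0.0114,0.0388],[0,0,0],0],[[0,0.0114,0.0388],[0,0,0],0],[[0,0.0114,0.0388],[0,0,0],0],[[0,0.0114,0.0388],[0,0,0],0],[[0,0.0114,0.0388],[0,0,0],0],[[0,0.0114,0.0388],[0,0,0],0],[[0,0.0114,0.0388],[0,0,0],0],[[0,0,0],[0,0,0],0],[[0,0,0],[0,0,0],0]]'; python3 -m pendant '[[[0.030,0,0],[0,0,0],0],[[0.030,0,0],[0,0,0],0],[[0.025,0,0],[0,0,0],0],[[0,0,0],[0,0,0],0],[[0,0,0],[0,0,0],0]]'; python3 -c "
from h import *
s,r=st()
crop('side',180,120,330,235,5,'s1.png'); crop('top',160,120,310,235,5,'t1.png')
d=np.array(s['position'])[:2]-np.array([.5785,-.0178]); y=np.array([-.2852,.9585]);x=np.array([.9585,.2852]);print(d@x,d@y)"
```

```text
clock: 2.52
position: [0.5734, -0.1451, 0.2331]
tool_rot: [0.565, 0.423, 0.567, -0.424]
contact_force: [-0.6, 1.1, -0.8]
width: 0.0006
clock: 2.93
position: [0.5724, -0.1421, 0.1492]
tool_rot: [0.566, 0.422, 0.568, -0.423]
contact_force: [-0.2, 0.8, 0.8]
width: 0.0005
t 2.93 p [ 0.5724 -0.1421  0.1492] F [-0.2  0.8  0.8] T [-0.1   0.   -0.03] w 0.0005 
j [-0.373  0.537  1.458  0.     1.15  -0.664]
[[-0.003  0.958  0.286]
 [ 0.001  0.286 -0.958]
 [-1.    -0.002 -0.002]]
-0.04129600565776766 -0.11738296585112924
```

View pics/s1.png

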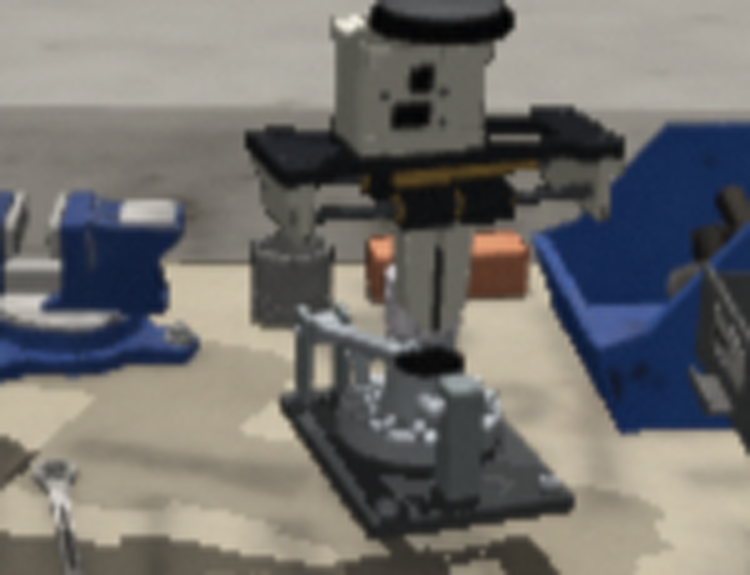

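View pics/t1.png

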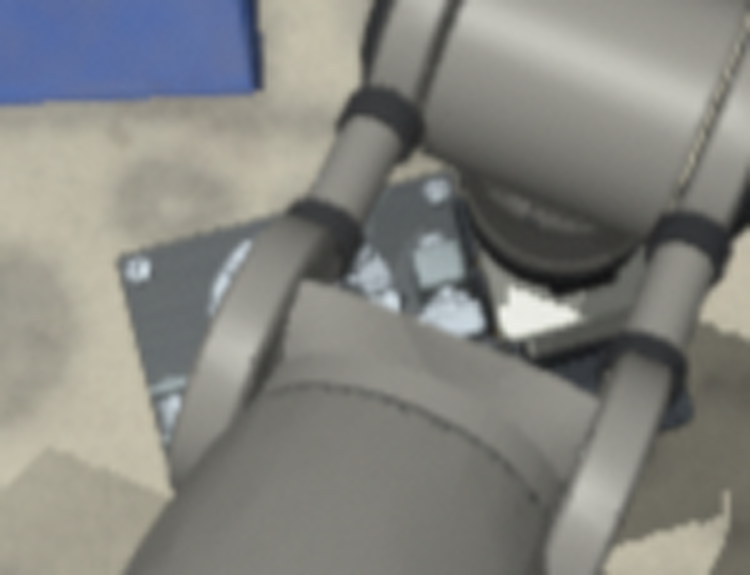

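```bash
python3 -m pendant '[[[0.013,0,0.002],[0,0,0],0],[[0.010,0,0.003],[0,0,0],0],[[0.010,0,0.002],[0,0,0],0],[[0.010,0,0.001],[0,0,0],0],[[0.010,0,0.001],[0,0,0],0],[[0.008,0,0],[0,0,0],0],[[0.005,0,0],[0,0,0],0],[[0,0,0],[0,0,0],0]]'; python3 -m pendant '[[[0.003,0,0],[0,0,0],0],[[0.002,0,0],[0,0,0],0],[[0,0,0],[0,0,0],0]]';python3 -m pendant '[[[0.002,0,0],[0,0,0],0],[[0,0,0],[0,0,0],0]]'; python3 -c "
from h import *
s,r=st()
crop('side',180,120,330,235,5,'s2.png')"
```

```text
clock: 3.7
position: [0.5755, -0.1523, 0.0827]
tool_rot: [0.566, 0.423, 0.567, -0.423]
contact_force: [-0.4, 0.2, -0.1]
width: 0.0001
clock: 3.95
position: [0.5761, -0.152, 0.0785]
tool_rot: [0.567, 0.423, 0.567, -0.423]
contact_force: [-0.7, 0.2, 2.6]
width: 0.0003
clock: 4.12
position: [0.5761, -0.152, 0.0769]
tool_rot: [0.567, 0.423, 0.567, -0.423]
contact_force: [-0.1, 0.4, 4.0]
width: 0.0003
t 4.12 p [ 0.5761 -0.152   0.0769] F [-0.1  0.4  4. ] T [-0.12  0.07  0.04] w 0.0003 
j [-0.387  0.628  1.518  0.     0.995 -0.676]
[[ 0.001  0.958  0.285]
 [-0.     0.285 -0.958]
 [-1.     0.001  0.   ]]
```

View pics/s2.png

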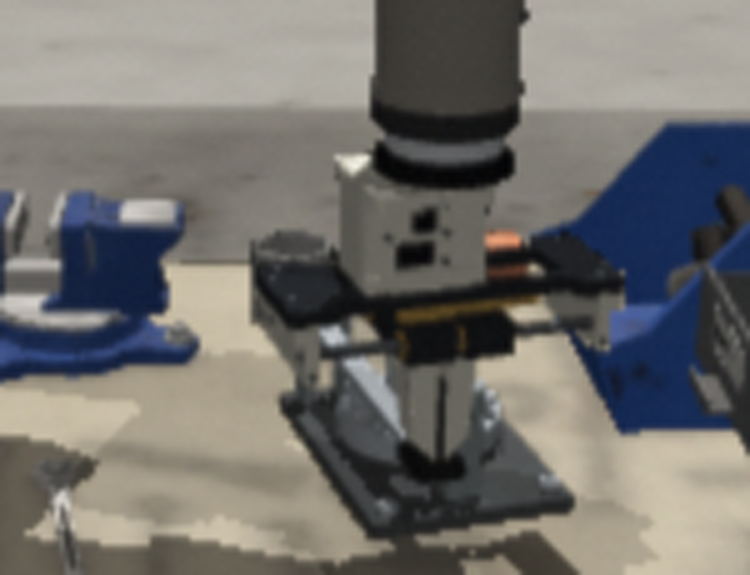

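The paddle is level under the fingertips at about (432,460) in the crop. The low contact force suggests the detent has taken over, so I'll press a little deeper and then lift.

```bash
python3 -m pendant '[[[0.002,0,0],[0,0,0],0],[[0,0,0],[0,0,0],0]]'; python3 -m pendant '[[[-0.010,0,0],[0,0,0],0],[[-0.02,0,0],[0,0,0],0],[[-0.03,0,0],[0,0,0],0],[[-0.03,0,0],[0,0,0],0],[[-0.03,0,0],[0,0,0],0],[[0,0,0],[0,0,0],0.08],[[0,0,0],[0,0,0],0.08],[[0,0,0],[0,0,0],0.08]]'; python3 -c "
from h import *
s,r=st()
crop('side',180,120,330,235,5,'s3.png')"
```

```text
clock: 4.33
position: [0.5761, -0.1521, 0.0748]
tool_rot: [0.567, 0.423, 0.567, -0.423]
contact_force: [0.2, -0.1, 4.3]
width: 0.0005
clock: 5.0
position: [0.5753, -0.1517, 0.1941]
tool_rot: [0.566, 0.423, 0.567, -0.423]
contact_force: [-0.5, 0.7, -0.9]
width: 0.0162
t 5.0 p [ 0.5753 -0.1517  0.1941] F [-0.5  0.7 -0.9] T [-0.08  0.01 -0.02] w 0.0162 
j [-0.387  0.503  1.384  0.     1.256 -0.676]
[[-0.001  0.958  0.285]
 [ 0.001  0.285 -0.958]
 [-1.    -0.001 -0.001]]
```

View pics/s3.png

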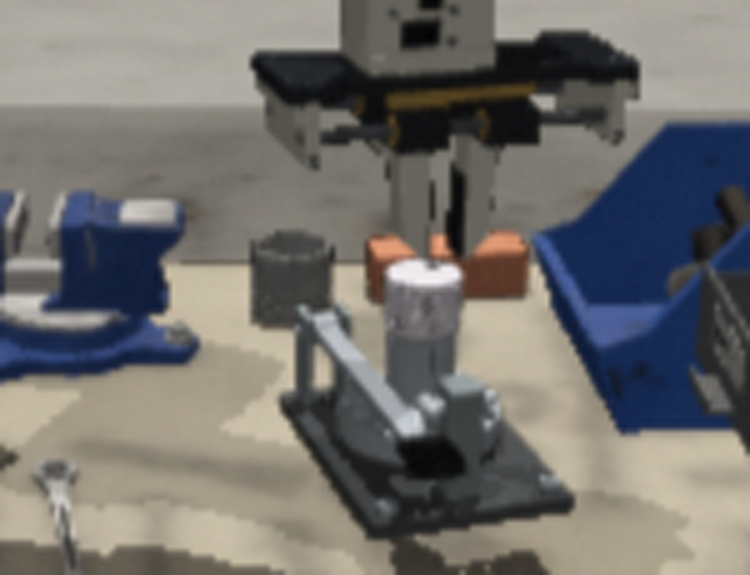

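Seen in the crop: the lever is level, with the paddle at (435,455) beside the tower, so it's latched. Next I'll turn the wrist to leave room for about 175° clockwise, then go over the cap.

```bash
python3 -m pendant '[[[0,0,0],[-6.83,0,0],0.0918],[[0,0,0],[-6.83,0,0],0.0918],[[0,0,0],[-6.83,0,0],0.0918],[[0,0,0],[-6.83,0,0],0.0918],[[0,0,0],[-6.83,0,0],0.0918],[[0,0,0],[-6.83,0,0],0.0918],[[0,0,0],[-6.83,0,0],0.0918],[[0,0,0],[-6.83,0,0],0.0918],[[0,0,0],[-6.83,0,0],0.0918],[[0,0,0],[-6.83,0,0],0.0918],[[0,0,0],[-6.83,0,0],0.0918],[[0,0,0],[-6.83,0,0],0.0918]]'; python3 -m pendant '[[[0,0.0327,0.0056],[0,0,0],0.0918],[[0,0.0327,0.0056],[0,0,0],0.0918],[[0,0.0327,0.0056],[0,0,0],0.0918],[[0,0.0327,0.0056],[0,0,0],0.0918],[[0,0,0],[0,0,0],0.0918],[[0,0,0],[0,0,0],0.0918],[[0,0,0],[0,0,0],0.0918]]'; python3 -c "
from h import *
s,r=st()
crop('side',180,120,330,235,5,'s4.png')"
```

```text
clock: 6.05
position: [0.575, -0.1517, 0.1928]
tool_rot: [0.704, -0.054, 0.706, 0.055]
contact_force: [0.6, -0.2, 0.8]
width: 0.0912
clock: 6.63
position: [0.5782, -0.0195, 0.1936]
tool_rot: [0.704, -0.053, 0.706, 0.053]
contact_force: [0.0, -0.5, 0.5]
width: 0.0919
t 6.63 p [ 0.5782 -0.0195  0.1936] F [ 0.  -0.5  0.5] T [0.06 0.03 0.04] w 0.0919 
j [-0.166  0.475  1.434 -0.     1.236 -1.886]
[[-0.002 -0.149  0.989]
 [ 0.     0.989  0.149]
 [-1.     0.    -0.002]]
```

View pics/s4.png

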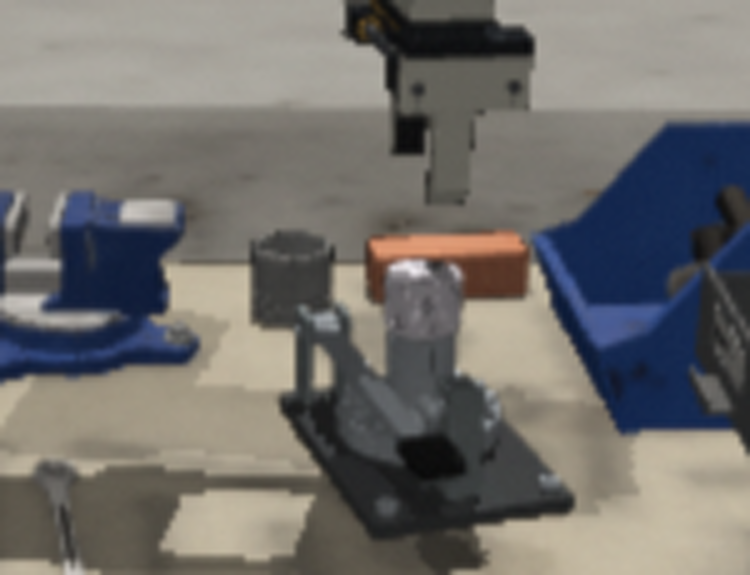

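```bash
python3 -c "
from h import *
f=lambda q:(q-[180,120])*5
print(f(proj('side',[.5855,-.0675,.186])),f(proj('side',[.5785,-.019,.126])),f(proj('side',[.5785,-.019,.086])))"
```

```text
[443.20535147 200.60284181] [421.84013775 267.7908613 ] [419.78104904 328.05727562]
```

```bash
python3 -m pendant '[[[0.03,0,0],[0,0,0],0.0918],[[0.025,0,0],[0,0,0],0.0918],[[0.02,0,0],[0,0,0],0.0918],[[0.010,0,0],[0,0,0],0.0918],[[0.005,0,0],[0,0,0],0.0918],[[0,0,0],[0,0,0],0.0918],[[0,0,0],[0,0,0],0.0918]]';  python3 -m pendant '[[[0,0,0],[0,0,0],0.055],[[0,0,0],[0,0,0],0.055],[[0,0,0],[0,0,0],0.055],[[0,0,0],[0,0,0],0.055],[[0,0,0],[0,0,0],0.055],[[0,0,0],[0,0,0],0.04],[[0,0,0],[0,0,0],0.04],[[0,0,0],[0,0,0],0.04]]' 5; python3 -c "
from h import *
s,r=st()
crop('side',180,120,330,235,5,'s5.png')"
```

```text
clock: 7.27
position: [0.5793, -0.0199, 0.1055]
tool_rot: [0.706, -0.052, 0.705, 0.052]
contact_force: [0.5, 0.9, 0.3]
width: 0.092
clock: 7.93
position: [0.5786, -0.0191, 0.1048]
tool_rot: [0.705, -0.052, 0.705, 0.053]
contact_force: [0.1, 2.1, 0.2]
width: 0.0476
t 7.93 p [ 0.5786 -0.0191  0.1048] F [0.1 2.1 0.2] T [0.22 0.06 0.  ] w 0.0476 
j [-0.166  0.568  1.543  0.     1.031 -1.885]
[[ 0.    -0.148  0.989]
 [ 0.     0.989  0.148]
 [-1.     0.     0.   ]]
```

View pics/s5.png

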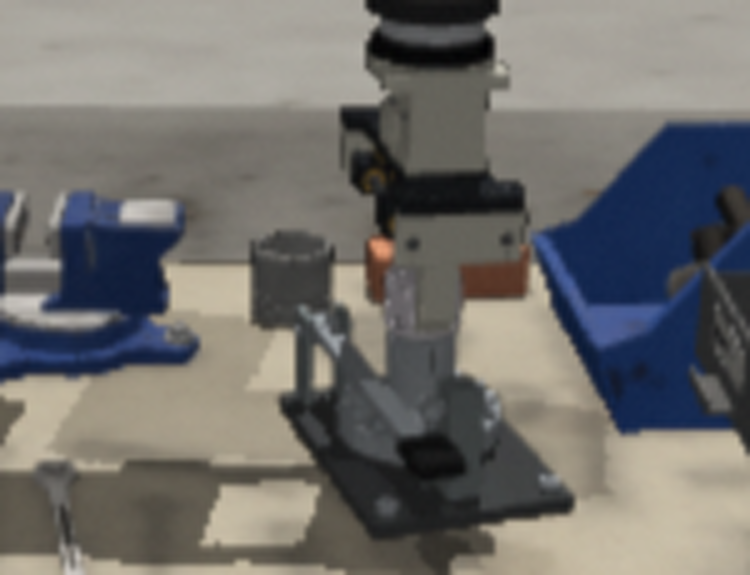

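```bash
python3 -c "
from h import *
im=crop('side',240,155,290,205,12,'s6.png')
f=lambda q:(q-[240,155]+.5)*12
p=np.array([.5786,-.0191,.0968]);ty=np.array([-.148,.989,0]);tz=np.array([.989,.148,0])
for w in(-.024,-.036):
  for b in(-.0095,.0095): print(w,b,f(proj('side',p+ty*w+tz*b)))
print(f(proj('side',[.578,-.019,.126])))
"
```

```text
-0.024 -0.0095 [279.09913905 372.42597404]
-0.024 0.0095 [352.36171485 368.27773894]
-0.036 -0.0095 [289.34732665 390.73881995]
-0.036 0.0095 [363.26433967 386.49702015]
[296.46153517 228.69165448]
```

View pics/s6.png

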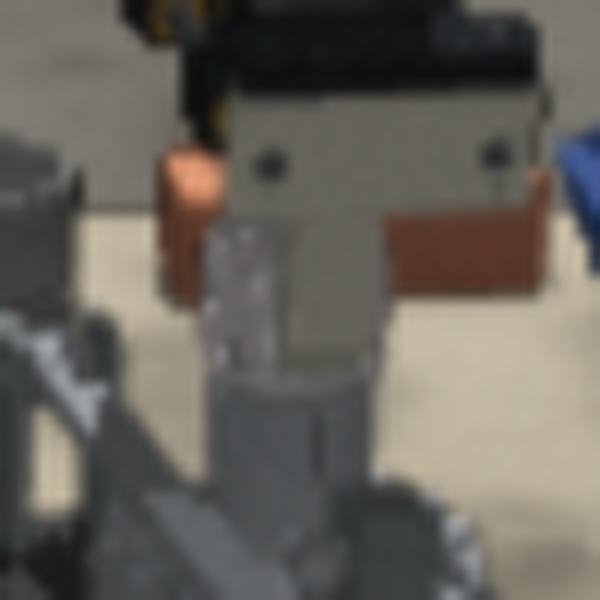

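```bash
python3 -m pendant '[[[0,0,0],[0,0,0],0.03],[[0,0,0],[0,0,0],0.03],[[0,0,0],[0,0,0],0.03]]' 25; python3 -c "
from h import *
st()"; python3 -m pendant '[[[0,0,0],[3,0,0],0.03],[[0.0001,0,0],[5,0,0],0.03],[[0.0002,0,0],[7,0,0],0.03],[[0.0002,0,0],[7,0,0],0.03],[[0.0002,0,0],[7,0,0],0.03],[[0.0002,0,0],[7,0,0],0.03],[[0,0,0],[0,0,0],0.03]]';python3 -c "
from h import *
st()"
```

```text
clock: 8.28
position: [0.5786, -0.0191, 0.1048]
tool_rot: [0.705, -0.052, 0.705, 0.053]
contact_force: [-0.7, 1.6, 2.1]
width: 0.0476
t 8.28 p [ 0.5786 -0.0191  0.1048] F [-0.7  1.6  2.1] T [0.39 0.07 0.  ] w 0.0476 
j [-0.166  0.568  1.543  0.     1.031 -1.885]
[[ 0.    -0.148  0.989]
 [ 0.     0.989  0.148]
 [-1.     0.     0.   ]]
clock: 8.87
position: [0.5787, -0.0191, 0.1038]
tool_rot: [0.686, 0.17, 0.687, -0.169]
contact_force: [-0.2, 1.7, 0.1]
width: 0.0474
t 8.87 p [ 0.5787 -0.0191  0.1038] F [-0.2  1.7  0.1] T [ 0.35 -0.01 -0.09] w 0.0474 
j [-0.166  0.569  1.544  0.     1.029 -1.253]
[[ 0.     0.465  0.885]
 [ 0.     0.885 -0.465]
 [-1.     0.    -0.   ]]
```

```bash
python3 -m pendant '[[[0.0002,0,0],[7,0,0],0.03],[[0.0002,0,0],[7,0,0],0.03],[[0.0002,0,0],[7,0,0],0.03],[[0.0002,0,0],[7,0,0],0.03],[[0.0002,0,0],[7,0,0],0.03],[[0.0002,0,0],[7,0,0],0.03],[[0.0002,0,0],[7,0,0],0.03],[[0.0002,0,0],[7,0,0],0.03],[[0,0,0],[0,0,0],0.03]]';python3 -c "
from h import *
st()
crop('side',240,155,290,205,12,'s7.png')
crop('top',160,120,310,235,5,'t7.png')"
```

```text
clock: 9.62
position: [0.5787, -0.0191, 0.1022]
tool_rot: [0.527, 0.471, 0.528, -0.471]
contact_force: [0.1, 2.1, 0.7]
width: 0.0474
t 9.62 p [ 0.5787 -0.0191  0.1022] F [0.1 2.1 0.7] T [ 0.29  0.12 -0.05] w 0.0474 
j [-0.166  0.571  1.545  0.     1.026 -0.279]
[[ 0.     0.994  0.113]
 [ 0.     0.113 -0.994]
 [-1.     0.    -0.   ]]
```

View pics/s7.png

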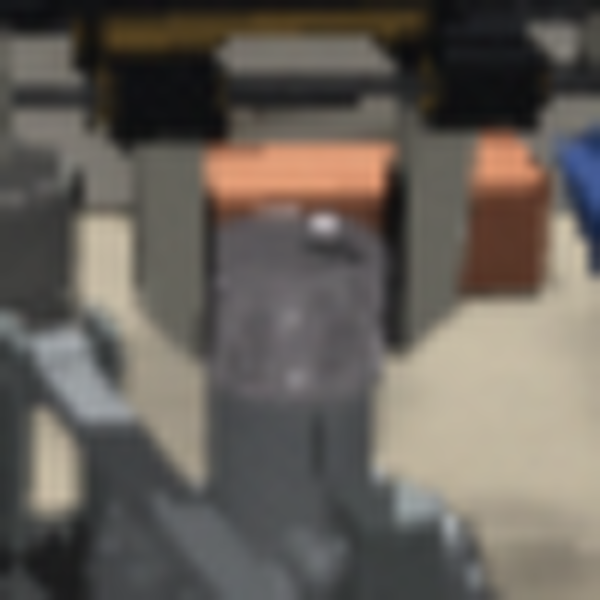

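View pics/t7.png

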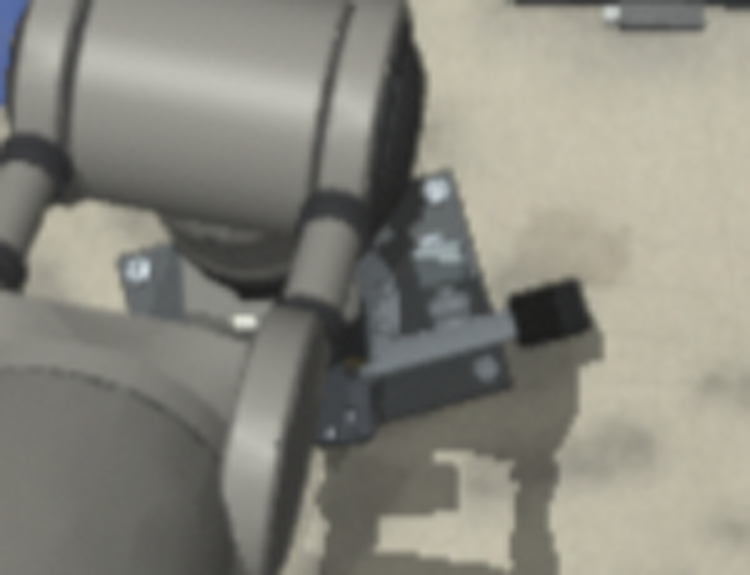

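```bash
python3 -m pendant '[[[0.0001,0,0],[4,0,0],0.03],[[0.0001,0,0],[4,0,0],0.03],[[0.0001,0,0],[4,0,0],0.03],[[0.0001,0,0],[4,0,0],0.03]]';python3 -c "
from h import *
st()"; python3 -m pendant '[[[0.0001,0,0],[4,0,0],0.03],[[0.0001,0,0],[4,0,0],0.03],[[0.0001,0,0],[4,0,0],0.03]]';python3 -c "
from h import *
st()"
```

```text
clock: 10.05
position: [0.5786, -0.0192, 0.1017]
tool_rot: [0.458, 0.539, 0.458, -0.539]
contact_force: [0.3, 3.1, 0.8]
width: 0.0474
t 10.05 p [ 0.5786 -0.0192  0.1017] F [0.3 3.1 0.8] T [0.38 0.13 0.05] w 0.0474 
j [-0.166  0.571  1.546  0.     1.025 -0.003]
[[-0.     0.987 -0.162]
 [ 0.    -0.162 -0.987]
 [-1.    -0.    -0.   ]]
clock: 10.3
position: [0.5786, -0.0192, 0.1014]
tool_rot: [0.399, 0.584, 0.399, -0.584]
contact_force: [-0.6, 1.8, 0.2]
width: 0.0475
t 10.3 p [ 0.5786 -0.0192  0.1014] F [-0.6  1.8  0.2] T [0.37 0.1  0.02] w 0.0475 
j [-0.166  0.572  1.546  0.     1.024  0.207]
[[-0.     0.931 -0.364]
 [ 0.    -0.364 -0.931]
 [-1.    -0.    -0.   ]]
```

```bash
cat > q.py <<'E'
from h import *
s=get_state(); print('T',np.round(s['torque'],3),'F',np.round(s['contact_force'],1),'tau6',round(s['tau'][5],3),'j6',round(s['joints'][5],3),'z',round(s['position'][2],4),'w',round(s['width'],4))
E
for i in 1; do python3 -m pendant '[[[0.0001,0,0],[4,0,0],0.03],[[0.0001,0,0],[4,0,0],0.03]]' >/dev/null;python3 q.py; done
python3 -m pendant '[[[0.0001,0,0],[4,0,0],0.03],[[0.0001,0,0],[4,0,0],0.03]]' >/dev/null;python3 q.py
python3 -m pendant '[[[0.0001,0,0],[4,0,0],0.03]]' >/dev/null;python3 q.py
python3 -m pendant '[[[0.0001,0,0],[4,0,0],0.03]]' >/dev/null;python3 q.py
```

```text
T [0.39  0.124 0.562] F [0.1 2.7 1.5] tau6 -0.652 j6 0.346 z 0.1012 w 0.0473
T [0.104 0.415 0.891] F [-1.4  1.   3.3] tau6 -0.266 j6 0.485 z 0.1012 w 0.0472
T [0.207 0.394 0.876] F [-1.9  1.1  3.8] tau6 -0.28 j6 0.554 z 0.1012 w 0.0484
T [0.257 0.363 0.778] F [-2.9  2.8  3.6] tau6 -0.284 j6 0.624 z 0.1012 w 0.0477
```

```bash
python3 -m pendant '[[[0,0,0],[0,0,0],0.03],[[0,0,0],[0,0,0],0.03],[[0,0,0],[0,0,0],0.03]]' >/dev/null;python3 q.py; python3 -c "
from h import *
st()
crop('side',235,150,295,205,12,'s8.png')
crop('top',160,120,310,235,5,'t8.png')"
```

```text
T [-0.181  0.861  0.699] F [-4.  -0.7  5.7] tau6 0.677 j6 0.622 z 0.1011 w 0.0476
t 11.05 p [ 0.5782 -0.0197  0.1011] F [-4.  -0.7  5.7] T [-0.18  0.86  0.7 ] w 0.0476 
j [-1.660e-01  5.720e-01  1.547e+00 -1.000e-03  1.024e+00  6.220e-01]
[[-0.001  0.705 -0.709]
 [-0.001 -0.709 -0.705]
 [-1.    -0.     0.001]]
```

View pics/s8.png

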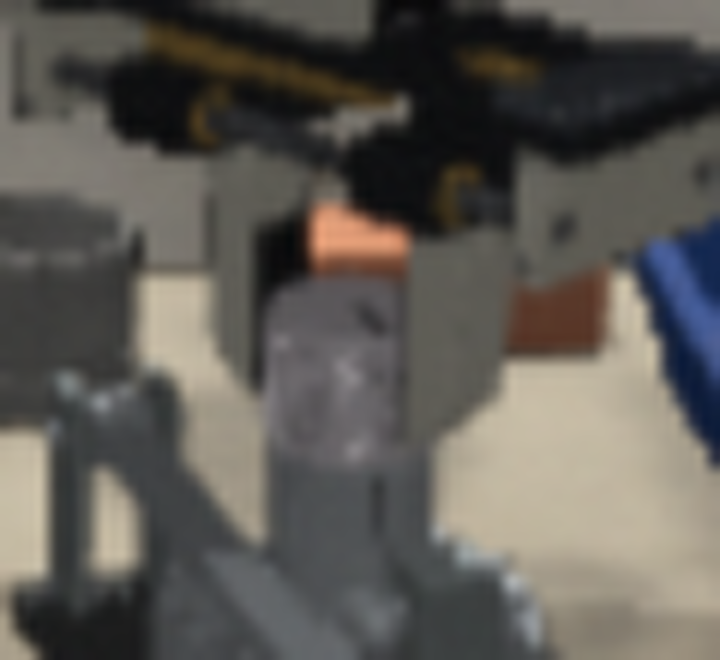

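View pics/t8.png

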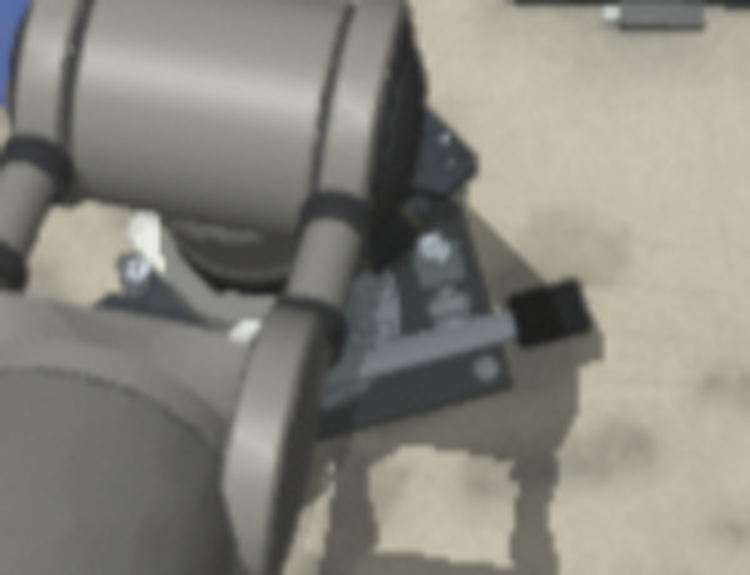

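Bar at crop (368,317): it points about −73° in the world, so the cap stopped while the fingers slipped about 16° (torque ~0.85 N m, under the ratchet limit). That means it's bottomed. Next I'll back it off a quarter turn plus the 2° play and windup.

```bash
python3 -m pendant '[[[0,0,0],[-4,0,0],0.03],[[-0.0001,0,0],[-4,0,0],0.03]]' >/dev/null;python3 q.py; python3 -m pendant '[[[-0.0002,0,0],[-7,0,0],0.03],[[-0.0002,0,0],[-7,0,0],0.03]]'>/dev/null;python3 q.py; python3 -m pendant '[[[-0.0002,0,0],[-7,0,0],0.03],[[-0.0002,0,0],[-7,0,0],0.03],[[-0.0002,0,0],[-7,0,0],0.03],[[-0.0002,0,0],[-7,0,0],0.03],[[-0.0002,0,0],[-7,0,0],0.03],[[-0.0002,0,0],[-7,0,0],0.03],[[-0.0002,0,0],[-7,0,0],0.03],[[-0.0002,0,0],[-7,0,0],0.03],[[-0.0002,0,0],[-7,0,0],0.03],[[-0.0001,0,0],[-4,0,0],0.03],[[0,0,0],[0,0,0],0.03]]';python3 -c "
from h import *
st()
crop('side',235,150,295,205,12,'s9.png')
crop('top',160,120,310,235,5,'t9.png')"
```

```text
T [-0.226  0.791 -0.112] F [-4.6 -0.6  5.4] tau6 1.173 j6 0.481 z 0.1013 w 0.0475
T [-0.215  0.645 -0.073] F [-3.4 -1.2  5.6] tau6 1.987 j6 0.234 z 0.1017 w 0.0478
clock: 12.4
position: [0.5792, -0.0197, 0.1036]
tool_rot: [0.651, 0.277, 0.65, -0.277]
contact_force: [-0.2, -0.1, 3.7]
width: 0.0473
t 12.4 p [ 0.5792 -0.0197  0.1036] F [-0.2 -0.1  3.7] T [-0.03  0.09  0.02] w 0.0473 
j [-0.166  0.569  1.544  0.     1.027 -0.932]
[[ 0.001  0.721  0.693]
 [-0.     0.693 -0.721]
 [-1.     0.001  0.001]]
```

View pics/s9.png

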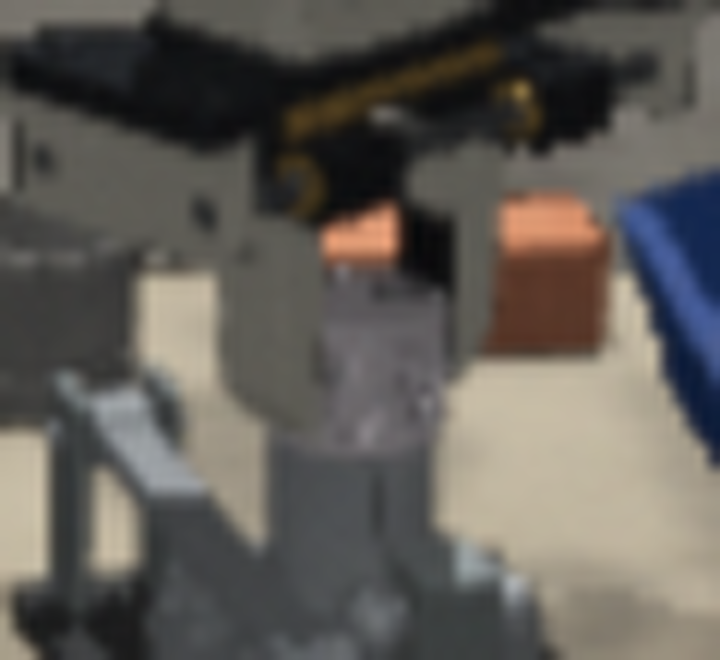

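View pics/t9.png

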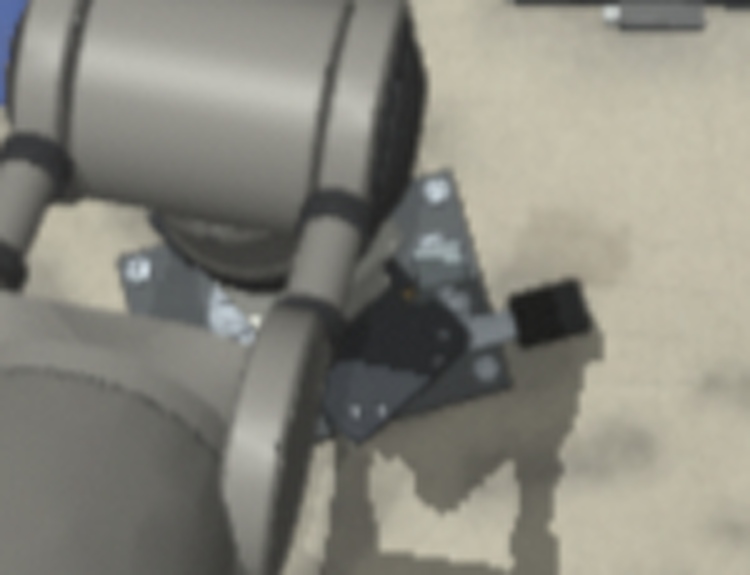

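```bash
python3 -m pendant '[[[-0.0002,0,0],[-6,0,0],0.03],[[0,0,0],[0,0,0],0.03],[[0,0,0],[0,0,0],0.03],[[0,0,0],[0,0,0],0.03]]' ;python3 q.py; python3 -c "
from h import *
s,r=st(); print('yaw',np.degrees(np.arctan2(r[1,1],r[0,1])))
crop('side',250,160,285,190,20,'s10.png')
f=lambda q:(q-[250,160]+.5)*20
for n,z in(('bottomed',.1225),('now',.125)):
  c=np.array([.5785,-.019,z]); print(n,'c',f(proj('side',c)).round())
  for a in range(-90,50,10): print(a,f(proj('side',c+.024*np.array([np.cos(np.radians(a)),np.sin(np.radians(a)),0]))).round())
im=cv2.imread('pics/s8.png')
im=cv2.resize(im[120:480,180:600],None,fx=5/3,fy=5/3,interpolation=cv2.INTER_CUBIC); cv2.imwrite('pics/s8z.png',im)
"
```

```text
clock: 12.83
position: [0.5792, -0.0196, 0.1038]
tool_rot: [0.664, 0.246, 0.663, -0.245]
contact_force: [2.1, -1.0, 3.8]
width: 0.0474
T [-0.202 -0.268  0.053] F [ 2.1 -1.   3.8] tau6 0.015 j6 -1.028 z 0.1038 w 0.0474
t 12.83 p [ 0.5792 -0.0196  0.1038] F [ 2.1 -1.   3.8] T [-0.2  -0.27  0.05] w 0.0474 
j [-0.166  0.569  1.543 -0.     1.028 -1.028]
[[ 0.001  0.651  0.759]
 [-0.     0.759 -0.651]
 [-1.     0.001  0.001]]
yaw 49.36692632357298
bottomed c [297. 303.]
-90 [308. 360.]
-80 [335. 359.]
-70 [362. 357.]
-60 [386. 352.]
-50 [407. 347.]
-40 [425. 340.]
-30 [439. 331.]
-20 [448. 322.]
-10 [453. 313.]
0 [453. 303.]
10 [448. 293.]
20 [439. 284.]
30 [425. 275.]
40 [408. 267.]
now c [297. 287.]
-90 [308. 344.]
-80 [336. 344.]
-70 [362. 341.]
-60 [386. 337.]
-50 [408. 331.]
-40 [425. 324.]
-30 [439. 316.]
-20 [449. 307.]
-10 [453. 298.]
0 [453. 288.]
10 [449. 278.]
20 [439. 269.]
30 [426. 260.]
40 [408. 252.]
```

View pics/s10.png

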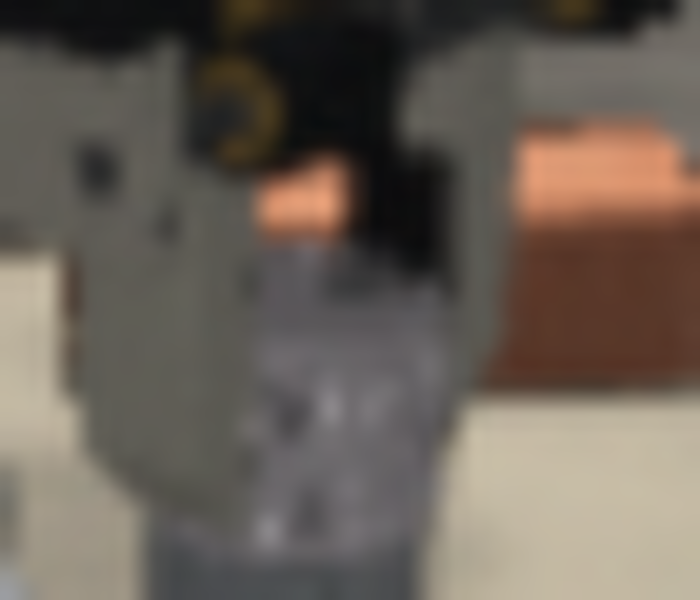

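View pics/s8z.png

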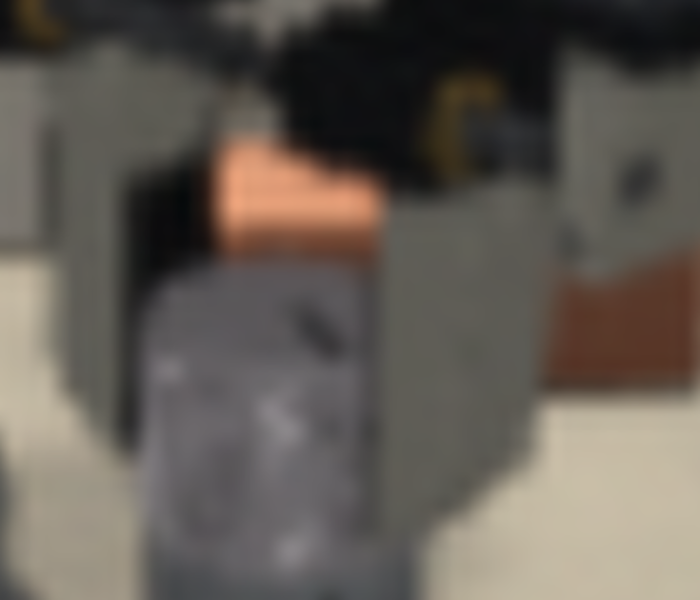

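The cap is about a quarter turn off by both tool angle and bar. The lever still looks latched: in the top view the paddle at (550,310) hasn't moved. Handing in.

```bash
python3 -c "
from h import *
s=get_state();print(s['clock'],s['width'],s['joint_vel'].round(3))
print(hand_in())"
```

```text
12.8833 0.047252797190255144 [ 0.001  0.     0.002 -0.001 -0.001 -0.011]
the job is handed in; nothing more can be done
None
```

I did every step and handed the job in at 12.9 s; no verdict is reported.

- **Lever:** I pressed the paddle down with closed fingers until the push-back fell to about 4 N, then lifted off. Pictures afterwards show the lever level and staying there.
- **Screwing down:** I gripped the cap at 25 N and turned it clockwise. After about 130° the torque jumped to about 0.9 N m, just under the 1 N m ratchet limit, so I took it as bottomed. The fingers then slipped about 16° on the cap.
- **Backing off:** I turned the tool 95° anticlockwise to allow for windup and the hub's 2° of play. I estimate the cap is 86–92° off bottom. The cap's rise of about 2.5–3 mm in the side view fits a quarter turn. The bar on its top was partly hidden and less clear in the last view; it read between 90° and 105°, still within the ±17° allowed.
- **At hand-in:** The cap was still gripped with the arm practically at rest. I kept the arm well away from the piston, bearing and gear. The piston looks unmoved in the side views, but I did not measure the bearing or gear again at the end.

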